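Finish the pyramid of specimen pots

ROBOT

A 6-joint arm with a two-finger parallel gripper is mounted at the origin on the work surface. World frame = base frame: x ahead of the robot, y to its left, z up, the work surface at z = 0. Lengths are in m, angles in rad, forces in N, time in s.
With the tool pointing down it reaches from about 0.225 to 0.875 m from the base axis. Payload 3.4 kg.
Tool frame: the origin (TCP) lies at the very end of the fingers, on their centre line; the grasp point (between the pads) lies 19 mm behind it (grasp_offset is the distance from the TCP to the grasp point, in m); y points along the fingers, z is the direction in which the jaws open and shut, and the axes are right-handed (so a half turn about y gives the same grasp; the last joint's range is limited). The gripper opens to 85 mm and grips with 20 to 120 N. Pads are 22 mm wide; open, the fingers measure 114 mm over their backs; the gripper's body (76 mm by 85 mm) begins 54 mm behind the grasp point. The pads swing forward as they close: fully open they stand 13 mm farther back than shut.
Start: joints at [-1.4, 0.276, 1.505, -0, 1.361, -0.121], TCP at [0.165, -0.551, 0.231] pointing down, gripper open.
Joint ranges: [-2.89, 2.89], [-0.75, 2.08], [0.22, 2.7], [-1.18, 4.32], [0.11, 2.71], [-2.7, 2.7]. Speed limits (rad/s): [2.57, 2.57, 3.14, 3.14, 3.14, 3.14].

INTERFACE

Orientations are given as a unit quaternion [w, x, y, z].
In Python, from rig import get_state, get_image, sign_off, grasp_offset gives the robot as it stands.
- The arm moves only by the shell command python3 -m jog 'ROWS' [FORCE]. ROWS is JSON, one flat list of numbers, 7 for each row, row after row: the closure in counts, from 0 (fully open) to 255 (shut), then the shift along the tool's x, y, z in cm, then the turn, a rotation vector about the tool's x, y, z in units of 8 degrees (1.0 is 8 degrees). In form: [jaw, tx, ty, tz, rx, ry, rz, jaw, tx, ty, tz, rx, ry, rz, ...]. A call has 1 to 12 rows; each row is the pose to reach, as a shift and turn from the pose commanded when the call began, along the tool's axes at that moment; what a row does not reach only later rows make up. A row lasts 1/8 s, in which the tool goes at most 62.5 mm and 10.7 degrees, less where a joint would pass 70% of its speed; a pose out of reach is approached as far as the arm can. A call with a gripper value outside its range is refused whole. The fingers move at their own pace and stop on an object; FORCE is the grip in N (left out, the last holds). Time passes only in rows, so rows that repeat a pose let the fingers close. It gives the time, the measured TCP pose, the force and the opening at its end, in the units of the state.
- get_state(): the state, without advancing time (a new reading comes with each control period).
- get_image(name): name is "scene" or "top"; returns a dict with "color" (384x512x3 uint8, blue, green, red), "mtx" (3x3 intrinsics, pixels), "R" (3x3) and "t" (3): a world point X has camera coordinates R X + t. Camera axes: x right, y down, z forward; pixel columns grow to the right and rows downward; lengths in m; the calibration is good to about 2 mm. A picture is of the moment at which its call begins. There is no depth.
- sign_off(): hands the job in, once; it reports no verdict.
The state is a dict: "clock": time; "qpos": joint angles; "qd": joint speeds; "effort": joint torques, N m; "position": TCP position; "ee_rot": TCP orientation; "contact_force": force on the tool from outside, world axes, zero at the start; "moment": the same for the moment, N m; "width": finger opening in m.
Only numpy, scipy, OpenCV 4.12 (cv2) and the standard library are available. Lean on these libraries where they do the work, as an engineer would, in place of code of your own. Each camera call takes 0.05 s, during which the arm holds its last target.

TASK

Lift the red-lidded reject pot out of the upper row of the pot pyramid and drop it into the yellow basin. Then take the two blue-lidded pots from the slanted wire drainer and finish the pyramid, setting them down by feel, gently, without pressing on the pile or dropping them: saddle one into the gap the reject left, and the other on top between the two upper pots, all lying level and with their ends in line with the others. Leave the other pots in their places and do not disturb the caliper or the shells.

Things in the scene. Friction and masses are not known exactly. Their poses are not given: they have to be found in the camera images.
- rack: fixed grey grooved rack, 52 (x) by 164 mm (y), floor 6 mm thick, ribs 8 mm above it. Origin: centre of underside, z up. Pots lie along its x with their middles at z = 28 (bottom row, y = -46, 0, 46), z = 65.5 (upper row, y = -23, 23) and z = 103 mm (top, y = 0, missing). Upper pots stand 2 mm apart: hold them by their two free ends, not round the belly
- base1: bottom row, in the groove at y = -46 mm: amber specimen pot with a blue lid, 44 mm diameter (lid, body bead alike), 58 mm long, about 0.11 kg. Origin at its middle; its x axis runs along the pot from base to lid
- base2: bottom row, in the middle groove: amber specimen pot with a blue lid, 44 mm diameter (lid, body bead alike), 58 mm long, about 0.11 kg. Origin at its middle; its x axis runs along the pot from base to lid
- base3: bottom row, in the groove at y = +46 mm: amber specimen pot with a blue lid, 44 mm diameter (lid, body bead alike), 58 mm long, about 0.11 kg. Origin at its middle; its x axis runs along the pot from base to lid
- mate: the good pot already in the upper row, in either gap: amber specimen pot with a blue lid, 44 mm diameter (lid, body bead alike), 58 mm long, about 0.11 kg. Origin at its middle; its x axis runs along the pot from base to lid
- reject: the reject in the other gap of the upper row: same pot, but with a red lid and red body. Origin at its middle; its x axis runs along the pot from base to lid, along the rack's x
- drainer: fixed green plate 130 x 180 x 8 mm with two steel wire cradles at its y = -40 and +40 mm, sloping up 32 degrees to its +x. Origin: centre of underside, z up. Each pot lies on two 6 mm wires, middle 95 mm above the bench, base stopped by two 6 mm pegs, 32 mm clear between, tops 3 mm above the pot's axis; both pot ends are free to be gripped
- pot1: good pot in the cradle at the drainer's y = -40 mm, x axis raised 32 degrees (lid end up): amber specimen pot with a blue lid, 44 mm diameter (lid, body bead alike), 58 mm long, about 0.11 kg. Origin at its middle; its x axis runs along the pot from base to lid
- pot2: good pot in the cradle at the drainer's y = +40 mm, x axis raised 32 degrees (lid end up): amber specimen pot with a blue lid, 44 mm diameter (lid, body bead alike), 58 mm long, about 0.11 kg. Origin at its middle; its x axis runs along the pot from base to lid
- basin: yellow round plastic basin fixed to the bench, 85 mm high, outer radius 85 mm at the foot and 115 mm at the rim, wall 4 mm, inner floor 5 mm up. Origin at the centre of its underside
- caliper: steel caliper with black slide lying flat on the bench, 170 mm long, 12 mm high. Leave alone. Origin at the underside of its middle; y along it
- shell1: reddish brown whelk shell, 64 mm long, 27 mm high. Leave alone. Origin at its underside, x along it
- shell2: light brown whelk shell, 64 mm long, 27 mm high. Leave alone. Origin at its underside, x along it

How it is judged:
On the way, in this order (a step that is already met when the one before it is completed fails the run):
1. the reject lies in the basin, let go (horizontal distance between reject and basin below 0.095 m and height (world z) of reject below 0.075 m and contact force between reject and the fingers below 0.05 N), for 0.2 s.
2. a pot from the drainer lies saddled in the freed gap, let go (((((x of pot1 in the frame of rack between -0.01 and 0.01 m and z of pot1 in the frame of rack between 0.0605 and 0.0705 m and angle between the x axis of each of pot1, mate and the x axis of rack, either way round below 0.15 rad and y of pot1 in the frame of rack between 0.017 and 0.029 m and x of mate in the frame of rack between -0.01 and 0.01 m and z of mate in the frame of rack between 0.0605 and 0.0705 m and y of mate in the frame of rack between -0.029 and -0.017 m) or (x of pot1 in the frame of rack between -0.01 and 0.01 m and z of pot1 in the frame of rack between 0.0605 and 0.0705 m and angle between the x axis of each of pot1, mate and the x axis of rack, either way round below 0.15 rad and y of pot1 in the frame of rack between -0.029 and -0.017 m and x of mate in the frame of rack between -0.01 and 0.01 m and z of mate in the frame of rack between 0.0605 and 0.0705 m and y of mate in the frame of rack between 0.017 and 0.029 m)) and contact force between pot1 and the fingers below 0.05 N) or (((x of pot2 in the frame of rack between -0.01 and 0.01 m and z of pot2 in the frame of rack between 0.0605 and 0.0705 m and angle between the x axis of each of pot2, mate and the x axis of rack, either way round below 0.15 rad and y of pot2 in the frame of rack between 0.017 and 0.029 m and x of mate in the frame of rack between -0.01 and 0.01 m and z of mate in the frame of rack between 0.0605 and 0.0705 m and y of mate in the frame of rack between -0.029 and -0.017 m) or (x of pot2 in the frame of rack between -0.01 and 0.01 m and z of pot2 in the frame of rack between 0.0605 and 0.0705 m and angle between the x axis of each of pot2, mate and the x axis of rack, either way round below 0.15 rad and y of pot2 in the frame of rack between -0.029 and -0.017 m and x of mate in the frame of rack between -0.01 and 0.01 m and z of mate in the frame of rack between 0.0605 and 0.0705 m and y of mate in the frame of rack between 0.017 and 0.029 m)) and contact force between pot2 and the fingers below 0.05 N))), for 0.2 s.
At the end, for the whole second after the job is handed in: Reject in the basin (within 95 mm of its centre, below 75 mm). Bottom pots in their grooves, good pot and a drainer pot in the two upper gaps, the other on top; middles within 10 mm along, 6 mm across, 4/5/6 mm in height (bottom/upper/top), axes within 0.15 rad of the rack x, at rest (horizontal distance between reject and basin below 0.095 m and height (world z) of reject below 0.075 m and linear speed of each of reject, pot1, pot2, mate below 0.02 m/s and x of base1 in the frame of rack between -0.01 and 0.01 m and z of base1 in the frame of rack between 0.024 and 0.032 m and angle between the x axis of each of base1, base2, base3 and the x axis of rack, either way round below 0.15 rad and y of base1 in the frame of rack between -0.052 and -0.04 m and x of base2 in the frame of rack between -0.01 and 0.01 m and z of base2 in the frame of rack between 0.024 and 0.032 m and y of base2 in the frame of rack between -0.006 and 0.006 m and x of base3 in the frame of rack between -0.01 and 0.01 m and z of base3 in the frame of rack between 0.024 and 0.032 m and y of base3 in the frame of rack between 0.04 and 0.052 m and ((((x of pot1 in the frame of rack between -0.01 and 0.01 m and z of pot1 in the frame of rack between 0.0605 and 0.0705 m and angle between the x axis of each of pot1, mate and the x axis of rack, either way round below 0.15 rad and y of pot1 in the frame of rack between 0.017 and 0.029 m and x of mate in the frame of rack between -0.01 and 0.01 m and z of mate in the frame of rack between 0.0605 and 0.0705 m and y of mate in the frame of rack between -0.029 and -0.017 m) or (x of pot1 in the frame of rack between -0.01 and 0.01 m and z of pot1 in the frame of rack between 0.0605 and 0.0705 m and angle between the x axis of each of pot1, mate and the x axis of rack, either way round below 0.15 rad and y of pot1 in the frame of rack between -0.029 and -0.017 m and x of mate in the frame of rack between -0.01 and 0.01 m and z of mate in the frame of rack between 0.0605 and 0.0705 m and y of mate in the frame of rack between 0.017 and 0.029 m)) and x of pot2 in the frame of rack between -0.01 and 0.01 m and z of pot2 in the frame of rack between 0.097 and 0.109 m and angle between the x axis of pot2 and the x axis of rack, either way round below 0.15 rad and y of pot2 in the frame of rack between -0.006 and 0.006 m) or (((x of pot2 in the frame of rack between -0.01 and 0.01 m and z of pot2 in the frame of rack between 0.0605 and 0.0705 m and angle between the x axis of each of pot2, mate and the x axis of rack, either way round below 0.15 rad and y of pot2 in the frame of rack between 0.017 and 0.029 m and x of mate in the frame of rack between -0.01 and 0.01 m and z of mate in the frame of rack between 0.0605 and 0.0705 m and y of mate in the frame of rack between -0.029 and -0.017 m) or (x of pot2 in the frame of rack between -0.01 and 0.01 m and z of pot2 in the frame of rack between 0.0605 and 0.0705 m and angle between the x axis of each of pot2, mate and the x axis of rack, either way round below 0.15 rad and y of pot2 in the frame of rack between -0.029 and -0.017 m and x of mate in the frame of rack between -0.01 and 0.01 m and z of mate in the frame of rack between 0.0605 and 0.0705 m and y of mate in the frame of rack between 0.017 and 0.029 m)) and x of pot1 in the frame of rack between -0.01 and 0.01 m and z of pot1 in the frame of rack between 0.097 and 0.109 m and angle between the x axis of pot1 and the x axis of rack, either way round below 0.15 rad and y of pot1 in the frame of rack between -0.006 and 0.006 m))); the robot touches nothing.
It fails at once if a drainer pot, out of the fingers, falls faster than 0.4 m/s (dropped from over 8 mm) ((contact force between pot1 and the fingers below 0.05 N and linear speed of pot1 above 0.4 m/s) or (contact force between pot2 and the fingers below 0.05 N and linear speed of pot2 above 0.4 m/s)).
It fails at once if a pot of the pyramid that should stay is shifted by more than 12 mm (distance of any of base1, base2, base3, mate from where it was at the start of the episode above 0.012 m).
It fails at once if a drainer pot presses on another pot with more than 20 N (contact force between any of pot1, pot2 and base1 above 20 N or contact force between any of pot1, pot2 and base2 above 20 N or contact force between any of pot1, pot2 and base3 above 20 N or contact force between any of pot1, pot2 and mate above 20 N or contact force between pot1 and pot2 above 20 N).
It fails at once if the caliper or a shell is moved by more than 20 mm (distance of any of caliper, shell1, shell2 from where it was at the start of the episode above 0.02 m).
It also fails if it takes over 67 s, if anything falls off the work surface, if the arm or the gripper's body presses on something with over 40 N, if the wrist force passes 120 N, or if a joint passes its speed limit or range.

## Working session

There is one attempt and no reset: what is moved stays moved. The work goes in short steps, Python scripts to look and compute and a shell command to move; the robot and the scene stay as the last step left them, time stands still between calls to the robot, and variables do not carry over. Pictures are saved under pics/ and viewed, and the job is handed in when it is done.

```bash
ls; mkdir -p pics
python3 - <<'E'
from rig import get_state,get_image,grasp_offset
import cv2,numpy as np
s=get_state();print(s,grasp_offset)
for n in("scene","top"):
    d=get_image(n);cv2.imwrite(f"pics/{n}0.png",d["color"]);print(n,d["mtx"],d["R"],d["t"])
E
```

```text
pics
{'clock': 0.0, 'qpos': array([-1.40000048e+00,  2.76591701e-01,  1.50611965e+00, -2.27685905e-05,
        1.36073123e+00, -1.20989739e-01]), 'qd': array([ 0.00141913,  0.00126946, -0.00073112, -0.00103669,  0.00126676,
        0.00090123]), 'effort': array([-1.10584020e-03, -4.16766930e+01, -2.45803428e+01, -2.33079084e-05,
        1.10129084e-02,  3.03765589e-06]), 'position': array([ 0.16530726, -0.55016742,  0.23044698]), 'ee_rot': array([ 0.10277368, -0.10282199,  0.70024794, -0.69894065]), 'contact_force': array([-0.52059364, -0.86380605,  0.60817813]), 'moment': array([0.02085473, 0.0019104 , 0.00228716]), 'width': 0.08542992380853183} 0.0187
scene [[456.25745474   0.         252.4749677 ]
 [  0.         456.25745474 198.84834973]
 [  0.           0.           1.        ]] [[ 0.10278258  0.994681   -0.00674117]
 [ 0.58536832 -0.06596393 -0.80807963]
 [-0.80422613  0.07911045 -0.58903469]] [-0.09415489 -0.25767858  1.5310042 ]
top [[451.49591178   0.         256.54232196]
 [  0.         451.49591178 185.46514689]
 [  0.           0.           1.        ]] [[-0.00412893 -0.99998437  0.00376951]
 [-0.97938263  0.00328246 -0.20198737]
 [ 0.20197184 -0.00452578 -0.97938087]] [0.01384879 0.59326598 1.20237855]
```

View pics/scene0.png

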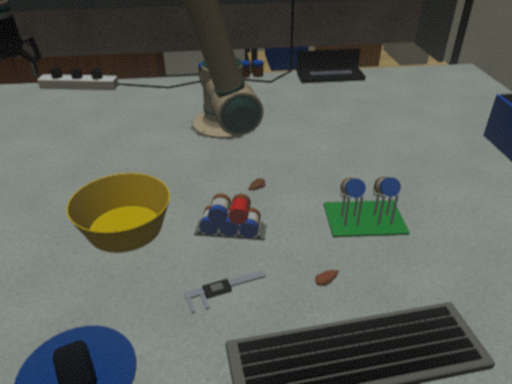

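View pics/top0.png

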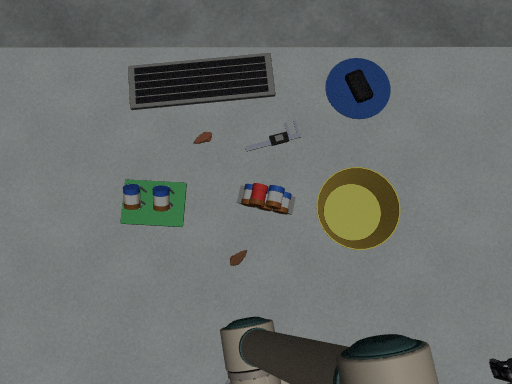

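Run:
```python
import cv2,numpy as np
a=cv2.imread("pics/scene0.png");b=cv2.imread("pics/top0.png")
A=cv2.resize(a[180:250,180:280],None,fx=7,fy=7,interpolation=2)
cv2.imwrite("pics/c1.png",A)
A=cv2.resize(a[165:245,315:415],None,fx=7,fy=7,interpolation=2)
cv2.imwrite("pics/c2.png",A)
cv2.imwrite("pics/c3.png",cv2.resize(b[165:235,225:305],None,fx=8,fy=8,interpolation=2))
cv2.imwrite("pics/c4.png",cv2.resize(b[170:235,110:200],None,fx=8,fy=8,interpolation=2))
```

```text
(no output)
```

View pics/c1.png

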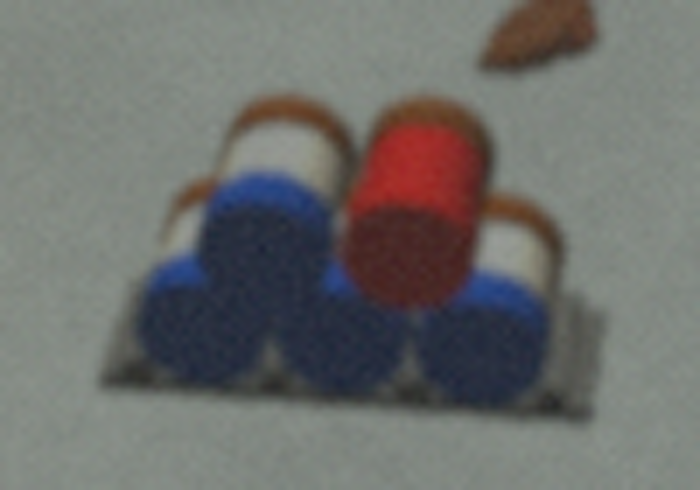

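View pics/c2.png

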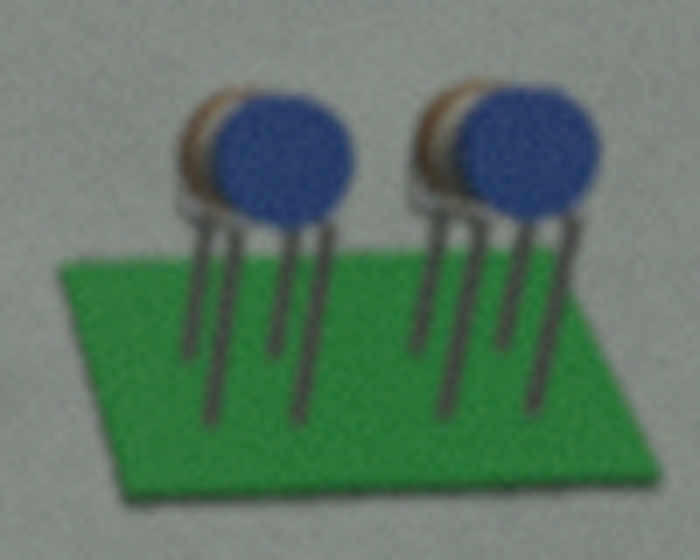

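View pics/c3.png

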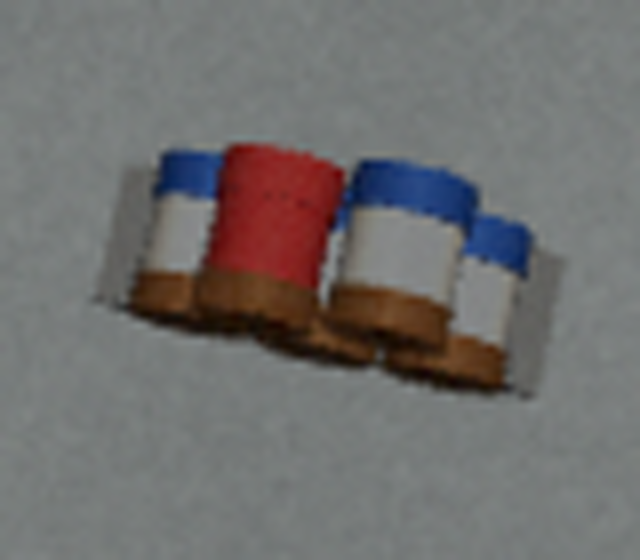

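View pics/c4.png

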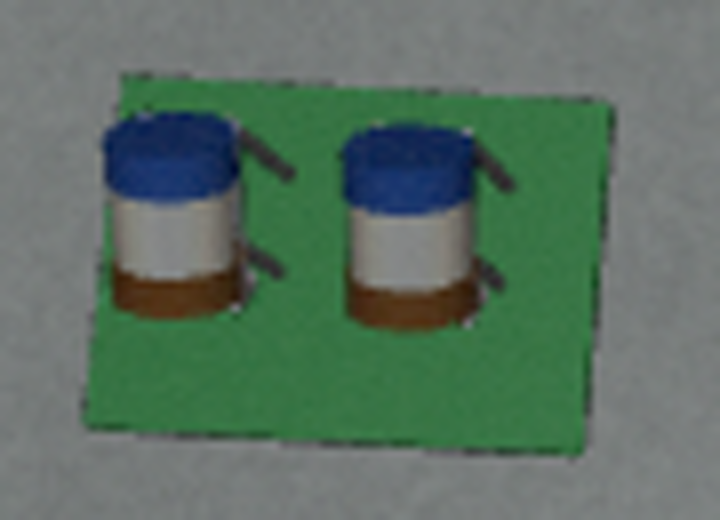

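```bash
cat > h.py <<'E'
import numpy as np,cv2
from scipy.spatial.transform import Rotation as Rn
from rig import get_state,get_image
def ray(d,uv,z):
    K,R,t=map(np.asarray,(d["mtx"],d["R"],d["t"]))
    c=-R.T@t; v=R.T@np.linalg.inv(K)@np.array([uv[0],uv[1],1.]); return c+v*(z-c[2])/v[2]
def proj(d,X):
    K,R,t=map(np.asarray,(d["mtx"],d["R"],d["t"])); p=K@(R@np.asarray(X)+t); return p[:2]/p[2]
E
python3 - <<'E'
from h import *
T=get_image("top");S=get_image("scene")
for n,d in(("top",T),("scene",S)):
    h=cv2.cvtColor(d["color"],cv2.COLOR_BGR2HSV)
    m=cv2.inRange(h,(45,90,40),(80,255,255))
    m=cv2.morphologyEx(m,cv2.MORPH_CLOSE,np.ones((3,3)))
    cs,_=cv2.findContours(m,0,2);c=max(cs,key=cv2.contourArea)
    P=np.array([ray(d,p[0],.008)[:2] for p in cv2.convexHull(c)])
    r=cv2.minAreaRect((P*1000).astype(np.float32));print(n,"drainer",r)
    m=cv2.inRange(h,(20,120,50),(35,255,255));cs,_=cv2.findContours(m,0,2);c=max(cs,key=cv2.contourArea)
    P=np.array([ray(d,p[0],.085)[:2] for p in cv2.convexHull(c)])
    print("basin rim",cv2.minEnclosingCircle((P*1000).astype(np.float32)))
f=lambda x,y:(225+(x+.5)/8-.5,165+(y+.5)/8-.5)
C=[f(97,302),f(530,397),f(567,260),f(125,168)]
W=[ray(T,c,z)[:2]*1000 for c,z in zip(C,(.003,.003,.006,.006))]
print(np.round(W,1),np.mean(W,0));
for a,b in((0,1),(3,2),(0,3),(1,2)):
    v=W[b]-W[a];print(np.hypot(*v),np.degrees(np.arctan2(v[1],v[0])))
f=lambda x,y:(180+(x+.5)/7-.5,180+(y+.5)/7-.5)
for p in((105,387),(592,417)):print("scene front",ray(S,f(*p),0)*1000)
for p in((205,313),(343,323),(482,337)):print("scene base lids",ray(S,f(*p),.028)*1000)
print("mate",ray(S,f(265,245),.0655)*1000,"rej",ray(S,f(410,258),.0655)*1000)
E
```

```text
top drainer ((554.8943481445312, 309.8983154296875), (179.58999633789062, 129.03903198242188), 86.69798278808594)
basin rim ((527.0481567382812, -263.6918029785156), 113.65038299560547)
scene drainer ((560.854248046875, 307.3232116699219), (177.0616912841797, 129.75552368164062), 86.71755981445312)
basin rim ((563.2918090820312, -258.8209533691406), 143.8709716796875)
[[ 555.4   69.2]
 [ 520.1  -87.3]
 [ 569.8 -101.5]
 [ 604.4   59.1]] [562.42112731 -15.12022251]
160.50207911299543 -102.71348169545375
164.33850669911354 -102.17521399937242
50.048161803080866 -11.645640420562884
51.66458841954437 -15.927332104597744
scene front [ 572.22451844 -100.08314343    0.        ]
scene front [605.12608675  59.09948503   0.        ]
scene base lids [571.49745502 -65.09762258  28.        ]
scene base lids [581.6917598  -20.30505302  28.        ]
scene base lids [593.85858622  24.22111236  28.        ]
mate [585.58871146 -44.02097388  65.5       ] rej [597.39826786   1.40967331  65.5       ]
```

```bash
python3 - <<'E'
from h import *
T=get_image("top");S=get_image("scene")
yw=np.radians(-12.7);R2=np.array([[np.cos(yw),-np.sin(yw)],[np.sin(yw),np.cos(yw)]])
c=np.array([.563,-.015])
def W(x,y,z):return np.r_[c+R2@[x,y],z]
for n,d,o,s,f in(("top",T,(225,165),8,"c3"),("scene",S,(180,180),7,"c1")):
    im=cv2.imread(f"pics/{f}.png")
    q=lambda X:tuple(int(round(v)) for v in ((proj(d,X)-o+.5)*s-.5))
    for x in(-.029,.029):
      for y,z in((-.046,.028),(0,.028),(.046,.028),(-.023,.0655),(.023,.0655)):
        a=np.linspace(0,6.28,40)
        cv2.polylines(im,[np.array([q(W(x,y+.022*np.cos(k),z+.022*np.sin(k))) for k in a])],True,(0,255,255) if x<0 else (0,255,0),1)
    cv2.polylines(im,[np.array([q(W(x,y,0)) for x,y in((-.026,-.082),(-.026,.082),(.026,.082),(.026,-.082))])],True,(255,0,255),1)
    cv2.imwrite(f"pics/ov_{f}.png",im)
yd=np.radians(-3.3);Rd=np.array([[np.cos(yd),-np.sin(yd)],[np.sin(yd),np.cos(yd)]]);cd=np.array([.557,.3087])
for n,d,o,s,f in(("top",T,(110,170),8,"c4"),("scene",S,(315,165),7,"c2")):
    im=cv2.imread(f"pics/{f}.png")
    q=lambda X:tuple(int(round(v)) for v in ((proj(d,X)-o+.5)*s-.5))
    D=lambda x,y,z:np.r_[cd+Rd@[x,y],z]
    e=np.radians(32)
    for y in(-.04,.04):
      for x in(-.029,.029):
        a=np.linspace(0,6.28,40)
        cv2.polylines(im,[np.array([q(D(x*np.cos(e)-.022*np.sin(k)*np.sin(e),y+.022*np.cos(k),.095+x*np.sin(e)+.022*np.sin(k)*np.cos(e))) for k in a])],True,(0,255,255) if x<0 else (0,255,0),1)
    cv2.polylines(im,[np.array([q(D(x,y,.008)) for x,y in((-.065,-.09),(-.065,.09),(.065,.09),(.065,-.09))])],True,(255,0,255),1)
    cv2.imwrite(f"pics/ov_{f}.png",im)
E
python3 -c "
import cv2
a=[cv2.resize(cv2.imread(f'pics/ov_{f}.png'),(400,300)) for f in('c3','c1','c4','c2')]
cv2.imwrite('pics/ov.png',cv2.vconcat([cv2.hconcat(a[:2]),cv2.hconcat(a[2:])]))"
```

```text
(no output)
```

View pics/ov.png

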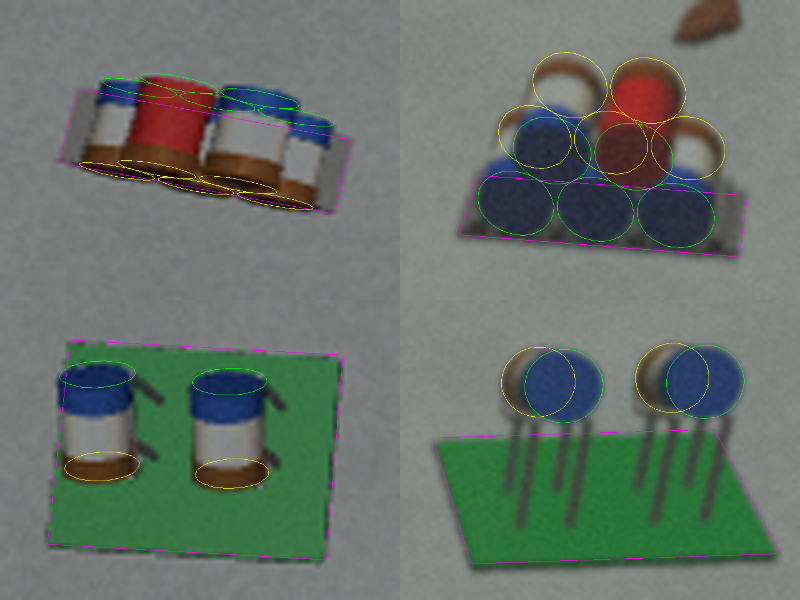

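```bash
cat >> h.py <<'E'
C=np.array([.563,-.015]);YW=-12.7
CD=np.array([.557,.3087]);YD=-3.3
def r2(d):a=np.radians(d);return np.array([[np.cos(a),-np.sin(a)],[np.sin(a),np.cos(a)]])
def rack(x,y,z):return np.r_[C+r2(YW)@[x,y],z]
def axes(yaw,tilt,sgn):
    a=np.radians(yaw);e=np.radians(tilt);u=np.array([np.cos(a),np.sin(a),0])
    z=u*np.cos(e)+np.array([0,0,1])*np.sin(e); y=u*np.sin(e)-np.array([0,0,1])*np.cos(e); z=z*sgn
    return np.c_[np.cross(y,z),y,z]
def cur():
    s=get_state();q=s["ee_rot"];return s,Rn.from_quat([q[1],q[2],q[3],q[0]]).as_matrix()
def plan(p,Rt,label=""):
    s,R=cur();d=R.T@(np.asarray(p)-s["position"])*100;w=Rn.from_matrix(R.T@Rt).as_rotvec(degrees=True)/8
    print(label,np.round(d,2),np.round(w,2))
E
python3 - <<'E'
from h import *
s,R=cur();print(R.round(3))
for sg in(1,-1):
  plan(rack(0,.023,.14),axes(YW,0,sg),sg);plan(rack(0,.023,.0465),axes(YW,0,sg),sg)
E
```

```text
[[-0.958 -0.     0.288]
 [-0.288  0.001 -0.958]
 [-0.    -1.    -0.001]]
1 [-54.62   9.13 -41.85] [ 0.   -7.57 -0.  ]
1 [-54.61  18.48 -41.84] [ 0.   -7.57 -0.  ]
-1 [-54.62   9.13 -41.85] [ 0.   14.93  0.  ]
-1 [-54.61  18.48 -41.84] [ 0.   14.93  0.  ]
```

```bash
python3 -m jog '[0,-54.6,5,-41.85,0,-7.57,0, 0,-54.6,5,-41.85,0,-7.57,0, 0,-54.6,5,-41.85,0,-7.57,0, 0,-54.6,5,-41.85,0,-7.57,0, 0,-54.6,5,-41.85,0,-7.57,0, 0,-54.6,5,-41.85,0,-7.57,0, 0,-54.6,5,-41.85,0,-7.57,0, 0,-54.6,5,-41.85,0,-7.57,0, 0,-54.6,5,-41.85,0,-7.57,0, 0,-54.6,5,-41.85,0,-7.57,0, 0,-54.6,5,-41.85,0,-7.57,0, 0,-54.6,5,-41.85,0,-7.57,0]' 40
python3 - <<'E'
from h import *
plan(rack(0,.023,.14),axes(YW,0,1));plan(rack(0,.023,.0465),axes(YW,0,1))
E
```

```text
clock: 1.8
position: [0.5698, 0.0107, 0.1806]
ee_rot: [0.443, -0.443, 0.551, -0.551]
contact_force: [-0.1, 0.0, -0.5]
width: 0.0855
 [ 0.36  4.06 -0.1 ] [-0.    0.03 -0.01]
 [ 0.37 13.41 -0.1 ] [-0.    0.03 -0.01]
```

```bash
python3 -m jog '[0,0.3,4.5,-0.1,0,0.03,0, 0,0.3,7,-0.1,0,0.03,0, 0,0.3,7,-0.1,0,0.03,0]'
python3 - <<'E'
from h import *
plan(rack(0,.023,.0465),axes(YW,0,1))
for n in("scene","top"):
    d=get_image(n);cv2.imwrite(f"pics/{n}1.png",d["color"])
a=cv2.imread("pics/scene1.png")[150:250,180:290];cv2.imwrite("pics/s1c.png",cv2.resize(a,None,fx=6,fy=6,interpolation=2))
E
```

```text
clock: 2.17
position: [0.564, 0.0037, 0.1095]
ee_rot: [0.439, -0.442, 0.555, -0.552]
contact_force: [-0.0, 0.1, 0.7]
width: 0.0855
 [-0.46  6.3   0.34] [ 0.04 -0.04  0.01]
```

View pics/s1c.png

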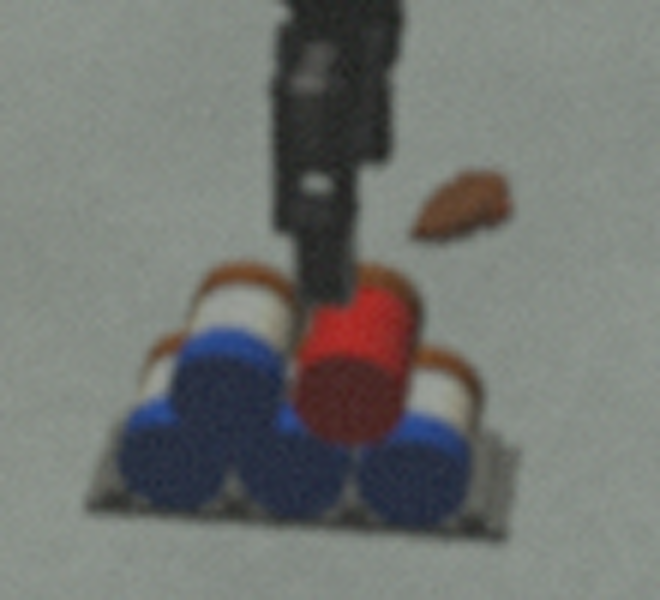

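```bash
python3 -m jog '[0,-0.4,2,0.2,0,0,0, 0,-0.4,2,0.2,0,0,0,0,-0.4,2,0.2,0,0,0]'
python3 - <<'E'
from h import *
plan(rack(0,.023,.0465),axes(YW,0,1));print(get_state()["qd"].round(3))
E
```

```text
clock: 2.65
position: [0.5699, 0.0075, 0.0927]
ee_rot: [-0.441, 0.44, -0.553, 0.554]
contact_force: [0.3, -0.0, 0.3]
width: 0.0859
 [ 0.05  4.62 -0.19] [-0.02 -0.03 -0.  ]
[ 0.002 -0.002 -0.002 -0.001 -0.006 -0.   ]
```

```bash
python3 -m jog '[0,0.05,2,-0.15,0,0,0, 0,0.05,4.4,-0.15,0,0,0,0,0.05,4.4,-0.15,0,0,0]'
python3 - <<'E'
from h import *
plan(rack(0,.023,.0465),axes(YW,0,1));print(get_state()["contact_force"])
for n in("scene","top"):
    d=get_image(n);cv2.imwrite(f"pics/{n}2.png",d["color"])
a=cv2.imread("pics/scene2.png")[165:245,190:280];b=cv2.imread("pics/top2.png")[150:230,220:310]
cv2.imwrite("pics/s2c.png",cv2.hconcat([cv2.resize(x,(400,356),interpolation=2) for x in(a,b)]))
E
```

```text
clock: 3.02
position: [0.5667, 0.0077, 0.0469]
ee_rot: [0.44, -0.441, 0.554, -0.553]
contact_force: [0.2, -1.0, -0.2]
width: 0.0855
 [-0.01  0.04  0.14] [ 0.02 -0.03  0.  ]
[ 0.17276961 -0.99411994 -0.17676896]
```

View pics/s2c.png

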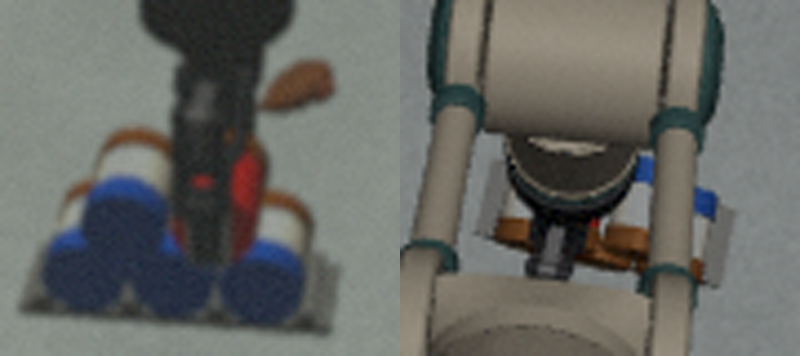

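```bash
python3 -m jog '[255,0,0,0.1,0,0,0, 255,0,0,0.1,0,0,0,255,0,0,0.1,0,0,0,255,0,0,0.1,0,0,0]' 40;  python3 -m jog '[255,0,-1,0,0,0,0, 255,0,-3,0,0,0,0,255,0,-8,0,0,0,0,255,0,-14,0,0,0,0,255,0,-14,0,0,0,0]'
python3 - <<'E'
from h import *
plan([.527,-.2637,.17],axes(YW,0,1))
plan([.527,-.2637,.11],axes(YW,0,1))
for n in("scene","top"):
    d=get_image(n);cv2.imwrite(f"pics/{n}3.png",d["color"])
E
```

```text
clock: 3.62
position: [0.5693, 0.0074, 0.0485]
ee_rot: [-0.441, 0.44, -0.553, 0.554]
contact_force: [-1.5, 0.1, 5.8]
width: 0.0577
clock: 4.25
position: [0.572, 0.0072, 0.193]
ee_rot: [-0.443, 0.437, -0.55, 0.556]
contact_force: [-0.2, -0.2, -1.9]
width: 0.0577
 [27.41  2.29  1.65] [-0.08 -0.03 -0.01]
 [27.42  8.29  1.58] [-0.08 -0.03 -0.01]
```

View pics/scene3.png

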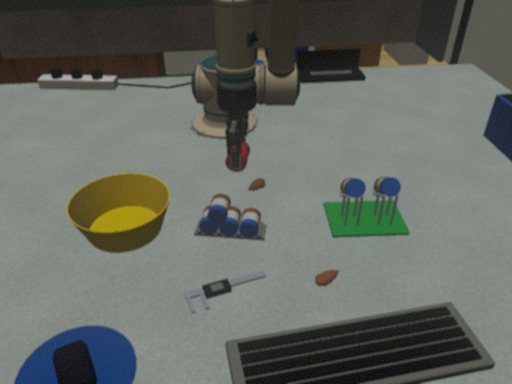

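```bash
python3 -m jog '[255,27.4,1,1.6,0,0,0,255,27.4,1,1.6,0,0,0,255,27.4,1,1.6,0,0,0,255,27.4,1,1.6,0,0,0,255,27.4,4,1.6,0,0,0,255,27.4,9,1.6,0,0,0,255,27.4,11,1.6,0,0,0,0,27.4,11,1.6,0,0,0,0,27.4,11,1.6,0,0,0,0,27.4,11,1.6,0,0,0,0,27.4,2,1.6,0,0,0,0,27.4,0,1.6,0,0,0]'
python3 - <<'E'
from h import *
yd=YD;A=axes(YD,32,1)
for y,n in((-.04,"p1"),(.04,"p2")):
    p=np.r_[CD+r2(YD)@[0,y],.095]
    g=p+A[:,1]*.0187  # tcp
    print(n,p.round(4),g.round(4));plan(g-A[:,1]*.08,A,n)
for n in("scene","top"):
    d=get_image(n);cv2.imwrite(f"pics/{n}4.png",d["color"])
E
```

```text
clock: 5.85
position: [0.5234, -0.2633, 0.1904]
ee_rot: [-0.441, 0.44, -0.552, 0.554]
contact_force: [0.2, -0.3, 0.2]
width: 0.0855
p1 [0.5547 0.2688 0.095 ] [0.5646 0.2682 0.0791]
p1 [-52.02   4.24 -12.08] [ 3.97 -1.17  0.35]
p2 [0.5593 0.3486 0.095 ] [0.5692 0.3481 0.0791]
p2 [-59.91   4.23 -13.42] [ 3.97 -1.17  0.35]
```

View pics/scene4.png

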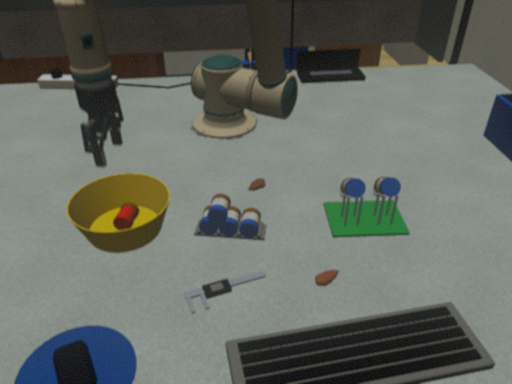

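```bash
python3 -m jog '[0,-52,4,-12.1,3.97,-1.17,0.35,0,-52,4,-12.1,3.97,-1.17,0.35,0,-52,4,-12.1,3.97,-1.17,0.35,0,-52,4,-12.1,3.97,-1.17,0.35,0,-52,4,-12.1,3.97,-1.17,0.35,0,-52,4,-12.1,3.97,-1.17,0.35,0,-52,4,-12.1,3.97,-1.17,0.35,0,-52,4,-12.1,3.97,-1.17,0.35,0,-52,4,-12.1,3.97,-1.17,0.35,0,-52,4,-12.1,3.97,-1.17,0.35,0,-52,4,-12.1,3.97,-1.17,0.35,0,-52,4,-12.1,3.97,-1.17,0.35]'
python3 - <<'E'
from h import *
A=axes(YD,32,1)
p=np.r_[CD+r2(YD)@[0,-.04],.095];g=p+A[:,1]*.0187
plan(g-A[:,1]*.08,A);plan(g,A)
for n in("scene","top"):
    d=get_image(n);cv2.imwrite(f"pics/{n}5.png",d["color"])
a=cv2.imread("pics/scene5.png")[135:245,310:420];b=cv2.imread("pics/top5.png")[150:240,100:200]
cv2.imwrite("pics/s5c.png",cv2.hconcat([cv2.resize(x,(400,400),interpolation=2) for x in(a,b)]))
E
```

```text
clock: 7.45
position: [0.5208, 0.27, 0.1471]
ee_rot: [-0.6, 0.333, -0.354, 0.635]
contact_force: [0.2, 0.2, -0.1]
width: 0.0857
 [-0.07  0.09  0.12] [ 0.02 -0.01 -0.  ]
 [-0.07  8.09  0.15] [ 0.02 -0.01 -0.  ]
```

View pics/s5c.png

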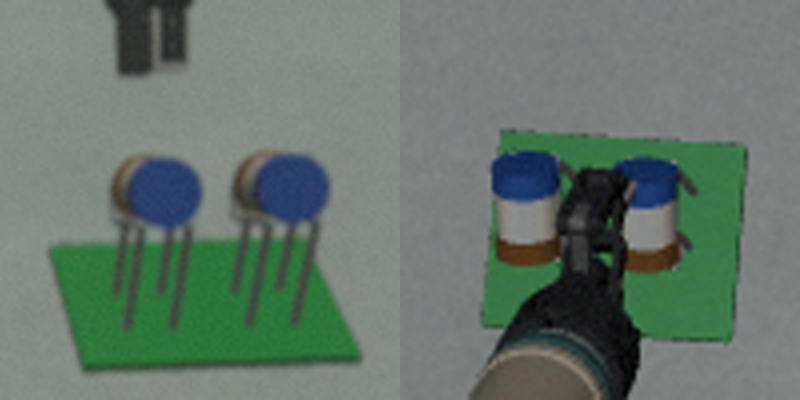

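```bash
python3 -m jog '[0,-0.05,4,0.1,0,0,0,0,-0.05,6,0.1,0,0,0,0,-0.05,8,0.1,0,0,0,0,-0.05,8,0.1,0,0,0,0,-0.05,8,0.1,0,0,0]'
python3 - <<'E'
from h import *
A=axes(YD,32,1)
p=np.r_[CD+r2(YD)@[0,-.04],.095];g=p+A[:,1]*.0187
plan(g,A)
for n in("scene","top"):
    d=get_image(n);cv2.imwrite(f"pics/{n}6.png",d["color"])
a=cv2.imread("pics/scene6.png")[135:245,310:420];b=cv2.imread("pics/top6.png")[150:240,100:200]
cv2.imwrite("pics/s6c.png",cv2.hconcat([cv2.resize(x,(400,400),interpolation=2) for x in(a,b)]))
E
```

```text
clock: 8.18
position: [0.5645, 0.2681, 0.0805]
ee_rot: [-0.6, 0.332, -0.354, 0.636]
contact_force: [-0.6, -0.1, -0.2]
width: 0.0852
 [-0.01  0.12 -0.07] [ 0.02 -0.02 -0.01]
```

View pics/s6c.png

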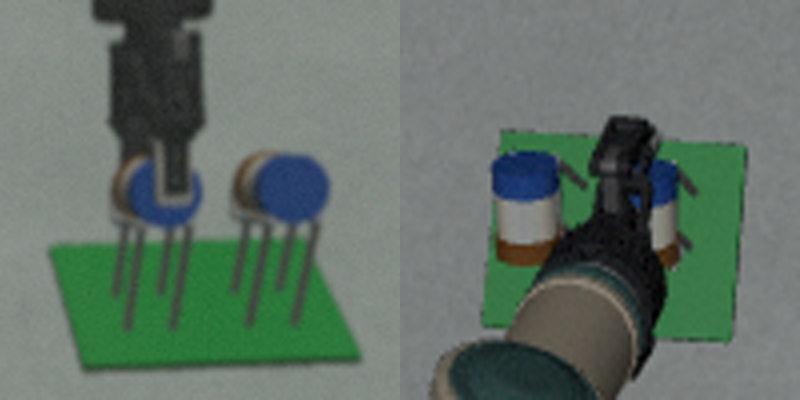

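```bash
python3 -m jog '[0,0.1,0,0,0,0,0,255,0.1,0,0,0,0,0,255,0.1,0,0,0,0,0,255,0.1,0,0,0,0,0,255,0.1,0,0,0,0,0]' 40; python3 -m jog '[255,0.1,-1,0,0,0,0,255,0.1,-3,0,0,0,0,255,0.1,-7,0,0,0,0,255,0.1,-12,0,0,0,0,255,0.1,-12,0,0,0,0,255,0.1,-12,0,0,0,0]'
python3 - <<'E'
from h import *
plan(rack(0,.023,.15),axes(YW,0,1))
for n in("scene","top"):
    d=get_image(n);cv2.imwrite(f"pics/{n}7.png",d["color"])
a=cv2.imread("pics/scene7.png")[75:245,290:420];b=cv2.imread("pics/top7.png")[150:240,100:200]
cv2.imwrite("pics/s7c.png",cv2.hconcat([cv2.resize(a,(400,523),interpolation=2) ,cv2.resize(b,(400,523),interpolation=2)]))
E
```

```text
clock: 8.9
position: [0.5639, 0.2679, 0.08]
ee_rot: [-0.6, 0.333, -0.354, 0.635]
contact_force: [-5.0, 0.2, 5.2]
width: 0.0578
clock: 9.65
position: [0.5008, 0.2702, 0.1814]
ee_rot: [-0.6, 0.333, -0.354, 0.635]
contact_force: [-1.0, 0.1, -0.6]
width: 0.0577
 [25.85  6.97  5.36] [-3.97  1.14 -0.34]
```

View pics/s7c.png

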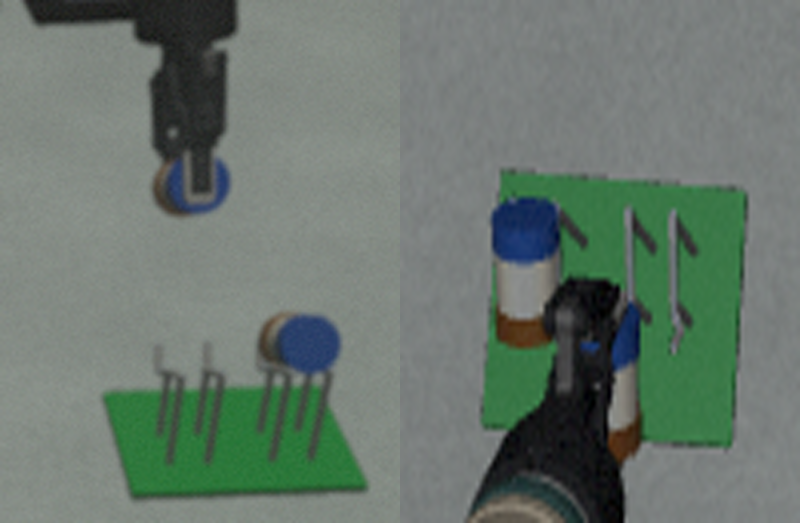

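```bash
python3 -m jog '[255,25.8,4,5.4,-3.97,1.14,-0.34,255,25.8,4,5.4,-3.97,1.14,-0.34,255,25.8,5,5.4,-3.97,1.14,-0.34,255,25.8,6,5.4,-3.97,1.14,-0.34,255,25.8,6,5.4,-3.97,1.14,-0.34,255,25.8,7,5.4,-3.97,1.14,-0.34,255,25.8,7,5.4,-3.97,1.14,-0.34,255,25.8,7,5.4,-3.97,1.14,-0.34,255,25.8,7,5.4,-3.97,1.14,-0.34]'
python3 - <<'E'
from h import *
plan(rack(0,.024,.15),axes(YW,0,1));plan(rack(0,.024,.048),axes(YW,0,1))
S=get_image("scene");T=get_image("top");cv2.imwrite("pics/scene8.png",S["color"])
s,R=cur()
g=s["position"]-R[:,1]*.0176
for x in(-.029,.029):print(proj(S,g+R[:,2]*x),proj(S,s["position"]+R[:,2]*x))
a=S["color"][120:245,190:290];cv2.imwrite("pics/s8c.png",cv2.resize(a,None,fx=5,fy=5,interpolation=2))
E
```

```text
clock: 10.88
position: [0.5686, 0.0093, 0.1507]
ee_rot: [-0.442, 0.442, -0.552, 0.552]
contact_force: [0.5, -0.0, -1.1]
width: 0.0575
 [ 0.09  0.07 -0.01] [-0.    0.01 -0.  ]
 [ 0.09 10.27 -0.02] [-0.    0.01 -0.  ]
[241.29065194 163.00905372] [241.45994986 169.8139002 ]
[237.48792267 177.51532882] [237.70632542 184.49331876]
```

View pics/s8c.png

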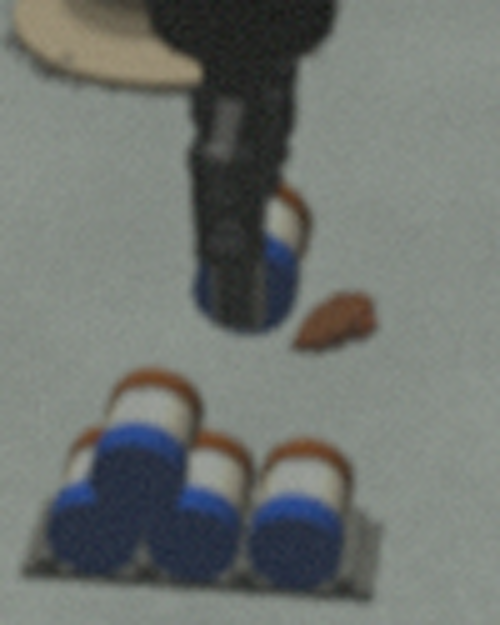

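Run:
```python
from h import *
S=get_image("scene");T=get_image("top");cv2.imwrite("pics/top8.png",T["color"])
def blob(im,box):
    x0,y0,x1,y1=box;h=cv2.cvtColor(im[y0:y1,x0:x1],cv2.COLOR_BGR2HSV)
    m=cv2.inRange(h,(105,90,30),(130,255,255));n,l,st,c=cv2.connectedComponentsWithStats(m)
    for i in range(1,n):
        if st[i,4]>15:print(st[i][:4]+[x0,y0,0,0],st[i,4])
print(proj(S,rack(0.029,.024,.1683)));blob(S["color"],(215,140,270,195))
# row-wise extents of blue in rows
h=cv2.cvtColor(S["color"],cv2.COLOR_BGR2HSV)
for r in range(170,190):
    c=[x for x in range(215,265) if 100<h[r,x,0]<132 and h[r,x,1]>110 and h[r,x,2]>35]
    print(r,c[0] if c else None,c[-1] if c else None)
for u,v in((238.9,178),(238,178)):print(ray(S,(u,v),.1683))
a=T["color"][140:240,210:310];cv2.imwrite("pics/t8c.png",cv2.resize(a,None,fx=5,fy=5,interpolation=2))
print(proj(T,rack(0.029,.024,.1683)),proj(T,rack(-0.029,.024,.1683)))
```

```text
[237.16843811 177.47831346]
[242 168   7  16] 57
170 243 247
171 243 247
172 244 247
173 245 247
174 246 247
175 246 246
176 230 247
177 None None
178 230 230
179 None None
180 244 244
181 None None
182 None None
183 None None
184 None None
185 None None
186 None None
187 None None
188 None None
189 None None
[0.59894204 0.00547413 0.1683    ]
[0.5987302 0.0036101 0.1683   ]
[260.43442996 175.72237116] [255.5442636  197.46283722]
```

View pics/t8c.png

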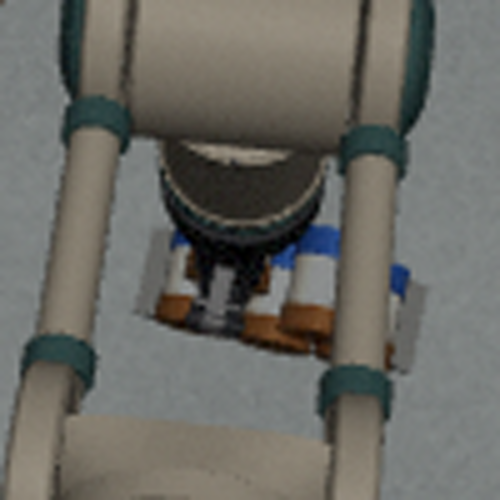

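Run:
```python
import cv2,numpy as np
a=cv2.imread("pics/scene8.png").astype(int)
for r in(174,177,180):print(r,[tuple(a[r,x]) for x in range(226,254)])
a=cv2.imread("pics/scene8.png").astype(int)
b=(a[:,:,0]-a[:,:,1])  # blue minus green
print(np.array2string(b[166:190,225:254],max_line_width=200))
print("reject ref"); o=cv2.imread("pics/scene0.png").astype(int);d=o[:,:,2]-o[:,:,1]
print(np.array2string(d[206:228,226:252],max_line_width=200))
```

```text
174 [(np.int64(128), np.int64(136), np.int64(129)), (np.int64(129), np.int64(136), np.int64(130)), (np.int64(119), np.int64(123), np.int64(117)), (np.int64(91), np.int64(85), np.int64(77)), (np.int64(68), np.int64(54), np.int64(44)), (np.int64(60), np.int64(47), np.int64(43)), (np.int64(58), np.int64(57), np.int64(55)), (np.int64(53), np.int64(52), np.int64(52)), (np.int64(45), np.int64(48), np.int64(44)), (np.int64(39), np.int64(42), np.int64(40)), (np.int64(44), np.int64(46), np.int64(40)), (np.int64(46), np.int64(50), np.int64(44)), (np.int64(42), np.int64(43), np.int64(43)), (np.int64(45), np.int64(44), np.int64(46)), (np.int64(45), np.int64(50), np.int64(48)), (np.int64(59), np.int64(66), np.int64(63)), (np.int64(62), np.int64(61), np.int64(60)), (np.int64(65), np.int64(53), np.int64(50)), (np.int64(64), np.int64(51), np.int64(40)), (np.int64(63), np.int64(44), np.int64(40)), (np.int64(68), np.int64(51), np.int64(40)), (np.int64(71), np.int64(46), np.int64(39)), (np.int64(74), np.int64(56), np.int64(44)), (np.int64(83), np.int64(76), np.int64(72)), (np.int64(115), np.int64(118),
[... 7198 characters left out ...]
  32  34  33  31  32  37  30  18  -2 -22 -31 -29 -30 -28]
 [ -6 -10 -11 -10  -9   3  14  20  27  32  34  36  32  35  33  31  31  26  15   1 -11 -19 -26 -27 -23 -24]
 [ -7  -7 -12  -8  -3  -7   1   6  16  19  24  29  26  25  29  21  23  11   5  -7 -10 -12 -14 -20 -17 -15]
 [ -6  -7  -7  -4  -9  -9  -5  -3   1   4   7  11  11   6   7   4   3   0  -6 -11  -8  -8 -10  -6  -9  -8]
 [ -7  -7  -9  -3  -5  -4  -5  -6  -6  -6  -4  -6  -5  -3  -3  -5  -9  -6  -7  -5 -10  -9  -4  -9  -6  -9]
 [ -5  -6  -6  -8  -9  -8 -13  -7  -7  -8  -4  -5  -8  -8  -8 -11  -8  -7  -8  -4 -10 -10  -7  -9  -2  -7]
 [ -6  -8  -5  -6  -9  -7  -7  -9 -12  -4  -7  -9  -2  -9  -7  -5  -6  -8  -7  -8  -8  -6  -7 -10  -5  -9]]
```

```bash
python3 -m jog '[255,0.45,3,0,0,0,0,255,0.45,6,0,0,0,0,255,0.45,8,0,0,0,0,255,0.45,9,0,0,0,0,255,0.45,9.2,0,0,0,0,255,0.45,9.2,0,0,0,0]'
python3 - <<'E'
from h import *
plan(rack(0,.020,.048),axes(YW,0,1));print(get_state()["contact_force"],get_state()["moment"])
S=get_image("scene");cv2.imwrite("pics/scene9.png",S["color"])
a=S["color"][155:245,190:290];cv2.imwrite("pics/s9c.png",cv2.resize(a,None,fx=6,fy=6,interpolation=2))
E
```

```text
clock: 11.82
position: [0.5685, 0.0037, 0.059]
ee_rot: [-0.442, 0.441, -0.552, 0.553]
contact_force: [0.5, -0.8, -1.6]
width: 0.0578
 [-0.06  1.09 -0.12] [-0.01 -0.   -0.  ]
[ 0.4641549  -0.82912996 -1.58743094] [-0.01021269 -0.00692881  0.03879029]
```

View pics/s9c.png

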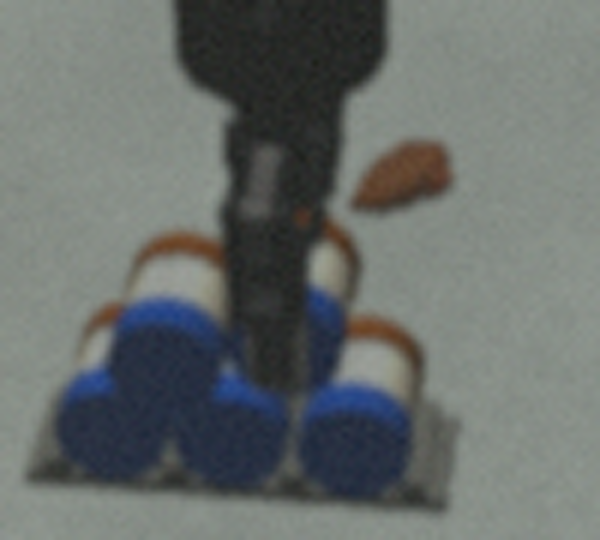

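```bash
python3 -m jog '[255,-0.06,0.3,-0.1,0,0,0,255,-0.06,0.6,-0.1,0,0,0,255,-0.06,0.7,-0.1,0,0,0]'; python3 -m jog '[255,0,0.1,0,0,0,0,255,0,0.1,0,0,0,0]'; python3 -m jog '[255,0,0.1,0,0,0,0,255,0,0.1,0,0,0,0]'
```

```text
clock: 12.25
position: [0.5668, 0.0046, 0.0511]
ee_rot: [0.442, -0.442, 0.552, -0.552]
contact_force: [-0.0, -0.2, -1.1]
width: 0.0577
clock: 12.5
position: [0.567, 0.0045, 0.0502]
ee_rot: [0.442, -0.442, 0.552, -0.552]
contact_force: [-0.2, -0.0, -1.5]
width: 0.0575
clock: 12.75
position: [0.5669, 0.0045, 0.0492]
ee_rot: [0.442, -0.442, 0.552, -0.552]
contact_force: [0.8, -0.2, -1.6]
width: 0.058
```

```bash
for i in 1 2; do python3 -m jog '[255,0,0.1,0,0,0,0,255,0,0.1,0,0,0,0]'|grep -E "pos|contact"; done
```

```text
position: [0.567, 0.0045, 0.0482]
contact_force: [-1.0, -0.2, -0.7]
position: [0.5669, 0.0045, 0.0472]
contact_force: [0.3, -0.1, -1.2]
```

```bash
for i in 1 ; do python3 -m jog '[255,0,0.1,0,0,0,0,255,0,0.1,0,0,0,0]'|grep -E "pos|contact"; done;  python3 -m jog '[255,0,0.07,0,0,0,0,255,0,0.07,0,0,0,0]'|grep -E "pos|contact"
```

```text
position: [0.5669, 0.0046, 0.0462]
contact_force: [0.4, 0.3, -2.5]
position: [0.5671, 0.0047, 0.0458]
contact_force: [-0.6, 1.1, 1.1]
```

```bash
python3 -m jog '[255,-0.1,0,0,0,0,0,255,-0.1,0,0,0,0,0]'|grep -E "pos|contact";python3 -m jog '[255,0,0.07,0,0,0,0,255,0,0.07,0,0,0,0]'|grep -E "pos|contact"
python3 - <<'E'
from h import *
S=get_image("scene");cv2.imwrite("pics/scene10.png",S["color"])
a=S["color"][155:245,190:290];cv2.imwrite("pics/s10c.png",cv2.resize(a,None,fx=6,fy=6,interpolation=2))
E
```

```text
position: [0.5672, 0.0053, 0.0458]
contact_force: [-0.7, -0.4, 2.9]
position: [0.5672, 0.0051, 0.0457]
contact_force: [-2.9, -1.7, 7.5]
```

View pics/s10c.png

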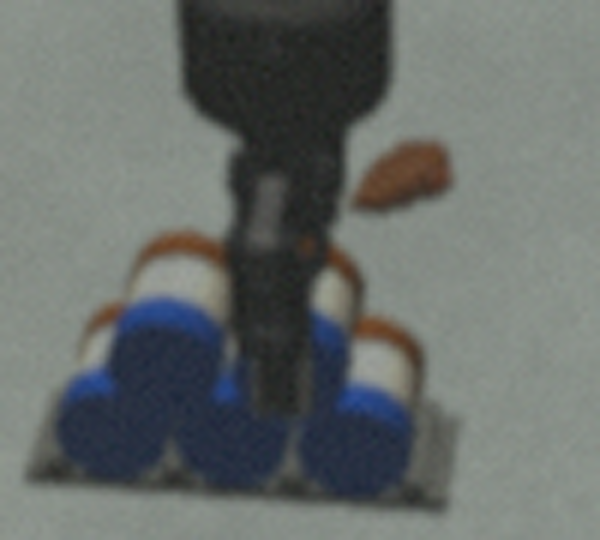

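```bash
python3 -m jog '[255,0,-0.07,0,0,0,0,255,0,-0.07,0,0,0,0]'|grep -E "pos|contact";python3 -m jog '[60,0,0,0,0,0,0,30,0,0,0,0,0,0,0,0,0,0,0,0,0,0,0,0,0,0,0,0]'
python3 - <<'E'
from h import *
S=get_image("scene");cv2.imwrite("pics/scene11.png",S["color"])
a=S["color"][155:245,190:290];cv2.imwrite("pics/s11c.png",cv2.resize(a,None,fx=6,fy=6,interpolation=2))
E
```

```text
position: [0.5672, 0.0053, 0.0458]
contact_force: [-1.0, -1.3, 4.9]
clock: 15.05
position: [0.5672, 0.0056, 0.0454]
ee_rot: [0.442, -0.442, 0.552, -0.552]
contact_force: [0.2, 0.2, 0.0]
width: 0.0856
```

View pics/s11c.png

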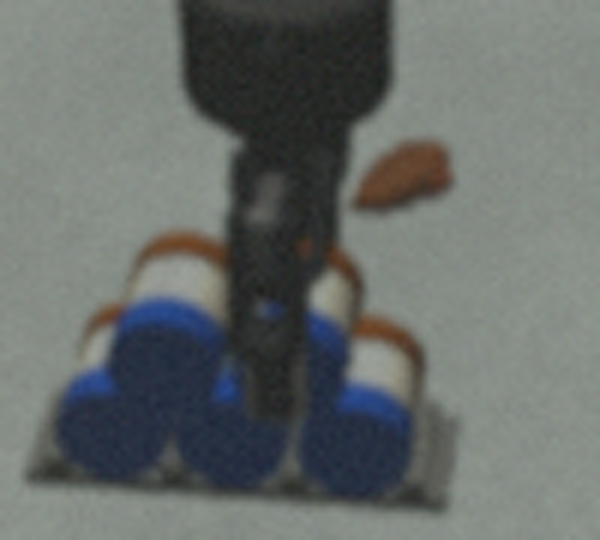

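```bash
python3 -m jog '[0,0,-4,0,0,0,0,0,0,-10,0,0,0,0,0,0,-13,0,0,0,0,0,0,-13,0,0,0,0,0,0,-13,0,0,0,0]'|grep pos
python3 - <<'E'
from h import *
print("rack frame of release TCP",r2(-YW)@(np.array([.5672,.0053])-C))
A=axes(YD,32,1)
p=np.r_[CD+r2(YD)@[0,.04],.095];g=p+A[:,1]*.0187
plan(g-A[:,1]*.08,A)
for n in("scene","top"):
    d=get_image(n);cv2.imwrite(f"pics/{n}12.png",d["color"])
a=cv2.imread("pics/scene12.png")[165:245,190:280];cv2.imwrite("pics/s12c.png",cv2.resize(a,None,fx=7,fy=7,interpolation=2))
E
```

```text
position: [0.5664, 0.0056, 0.1747]
rack frame of release TCP [-0.00036563  0.02072671]
 [-32.78   2.78 -11.44] [ 4.   -1.15  0.33]
```

View pics/s12c.png

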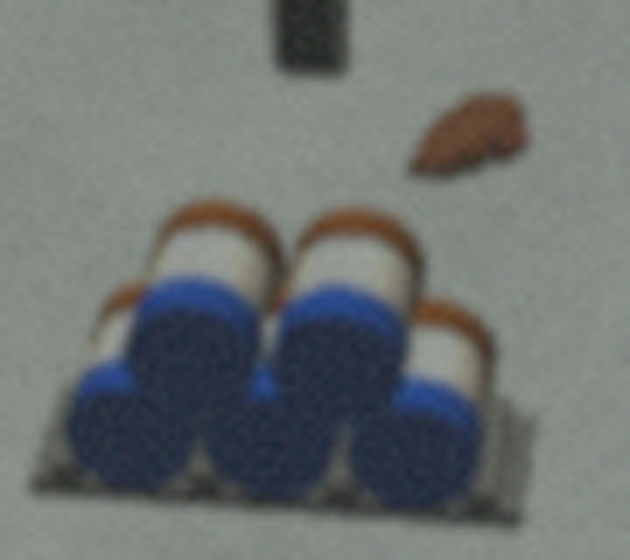

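```bash
python3 -m jog '[0,-32.9,2.6,-11.4,4,-1.15,0.33,0,-32.9,2.6,-11.4,4,-1.15,0.33,0,-32.9,2.6,-11.4,4,-1.15,0.33,0,-32.9,2.6,-11.4,4,-1.15,0.33,0,-32.9,2.6,-11.4,4,-1.15,0.33,0,-32.9,2.6,-11.4,4,-1.15,0.33,0,-32.9,2.6,-11.4,4,-1.15,0.33,0,-32.9,2.6,-11.4,4,-1.15,0.33,0,-32.9,2.6,-11.4,4,-1.15,0.33,0,-32.9,2.6,-11.4,4,-1.15,0.33]'|grep -E 'pos|clock'
python3 - <<'E'
from h import *
A=axes(YD,32,1)
p=np.r_[CD+r2(YD)@[0,.0415],.095];g=p+A[:,1]*.0187
plan(g-A[:,1]*.08,A);plan(g,A)
E
```

```text
clock: 17.08
position: [0.5287, 0.3499, 0.1496]
 [-0.2   0.12 -0.29] [-0.01 -0.01  0.01]
 [-0.21  8.12 -0.3 ] [-0.01 -0.01  0.01]
```

```bash
python3 -m jog '[0,-0.1,2,-0.2,0,0,0,0,-0.1,4,-0.2,0,0,0,0,-0.1,4,-0.2,0,0,0]'|grep -E 'pos|clock'
python3 - <<'E'
from h import *
A=axes(YD,32,1)
p=np.r_[CD+r2(YD)@[0,.0415],.095];g=p+A[:,1]*.0187
plan(g,A)
E
```

```text
clock: 17.45
position: [0.5479, 0.35, 0.1117]
 [-0.09  3.89  0.1 ] [0.01 0.01 0.02]
```

```bash
python3 -m jog '[0,-0.05,2,0,0,0,0,0,-0.05,3.9,0,0,0,0,0,-0.05,3.9,0,0,0,0,0,-0.05,3.9,0,0,0,0]'|grep -E 'pos|contact'
python3 - <<'E'
from h import *
A=axes(YD,32,1)
p=np.r_[CD+r2(YD)@[0,.0415],.095];g=p+A[:,1]*.0187
plan(g,A)
for n in("scene","top"):
    d=get_image(n);cv2.imwrite(f"pics/{n}13.png",d["color"])
a=cv2.imread("pics/scene13.png")[135:235,320:420];cv2.imwrite("pics/s13c.png",cv2.resize(a,None,fx=6,fy=6,interpolation=2))
E
```

```text
position: [0.5688, 0.3507, 0.0814]
contact_force: [0.1, 0.9, -0.4]
 [ 0.11  0.22 -0.07] [-0.01  0.   -0.  ]
```

View pics/s13c.png

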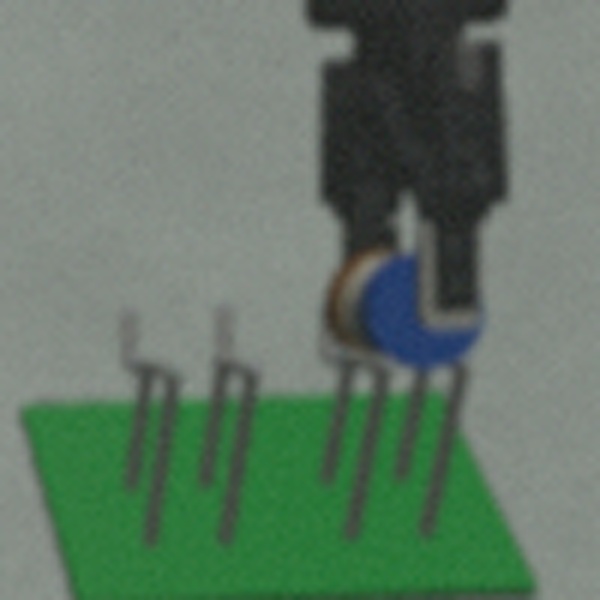

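```bash
python3 -m jog '[0,0.2,0.15,0,0,0,0,0,0.2,0.15,0,0,0,0,255,0.2,0.15,0,0,0,0,255,0.2,0.15,0,0,0,0,255,0.2,0.15,0,0,0,0,255,0.2,0.15,0,0,0,0]' 40
python3 - <<'E'
from h import *
A=axes(YD,32,1)
p=np.r_[CD+r2(YD)@[0,.0415],.095];g=p+A[:,1]*.0187
plan(g,A)
E
python3 -m jog '[255,0,-1,0,0,0,0,255,0,-3,0,0,0,0,255,0,-7,0,0,0,0,255,0,-12,0,0,0,0,255,0,-14,0,0,0,0,255,0,-14,0,0,0,0]'
python3 - <<'E'
from h import *
plan(rack(0,0,.18),axes(YW,0,1))
for n in("scene","top"):
    d=get_image(n);cv2.imwrite(f"pics/{n}14.png",d["color"])
a=cv2.imread("pics/scene14.png")[75:235,290:420];cv2.imwrite("pics/s14c.png",cv2.resize(a,None,fx=3.5,fy=3.5,interpolation=2))
E
```

```text
clock: 18.8
position: [0.5689, 0.3486, 0.0803]
ee_rot: [-0.601, 0.333, -0.352, 0.636]
contact_force: [-5.3, -0.0, 3.0]
width: 0.0575
 [-0.1   0.12 -0.04] [-0.01  0.   -0.  ]
clock: 19.55
position: [0.4948, 0.354, 0.2021]
ee_rot: [-0.603, 0.33, -0.352, 0.636]
contact_force: [0.4, -0.2, -0.7]
width: 0.0575
 [36.47  6.47  6.38] [-4.02  1.15 -0.36]
```

View pics/s14c.png

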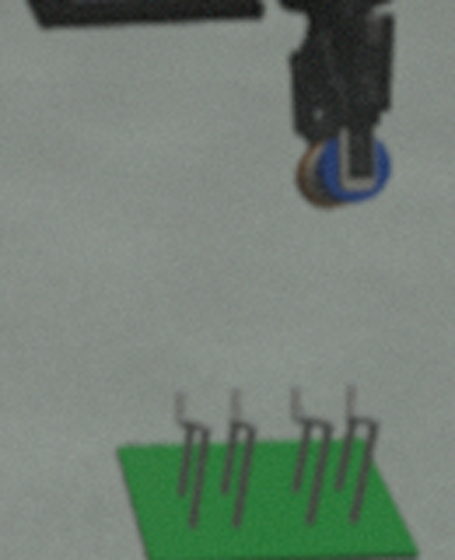

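```bash
python3 -m jog '[255,36.4,3,6.4,-4.02,1.15,-0.36,255,36.4,3,6.4,-4.02,1.15,-0.36,255,36.4,4,6.4,-4.02,1.15,-0.36,255,36.4,5,6.4,-4.02,1.15,-0.36,255,36.4,6,6.4,-4.02,1.15,-0.36,255,36.4,6.3,6.4,-4.02,1.15,-0.36,255,36.4,6.3,6.4,-4.02,1.15,-0.36,255,36.4,6.3,6.4,-4.02,1.15,-0.36,255,36.4,6.3,6.4,-4.02,1.15,-0.36,255,36.4,6.3,6.4,-4.02,1.15,-0.36,255,36.4,6.3,6.4,-4.02,1.15,-0.36]'
python3 - <<'E'
from h import *
plan(rack(0,0,.12),axes(YW,0,1))
S=get_image("scene");cv2.imwrite("pics/scene15.png",S["color"])
s,R=cur();print(proj(S,s["position"]-R[:,1]*.0195+R[:,2]*.029))
a=S["color"][95:245,180:290];cv2.imwrite("pics/s15c.png",cv2.resize(a,None,fx=5,fy=4,interpolation=2))
c=S["color"].astype(int)
for r in range(160,190,3):print(r,c[r,218:250,1])
E
```

```text
clock: 21.02
position: [0.5619, -0.0143, 0.1798]
ee_rot: [-0.44, 0.443, -0.552, 0.552]
contact_force: [-1.3, -0.1, -1.5]
width: 0.0576
 [0.02 5.98 0.14] [0.01 0.   0.03]
[225.442304   163.86684744]
160 [ 47  52  50  51  43  46  40  35  42  45  50  60  61  54  46  54  47  51
  52  82 116 136 140 140 141 139 140 139 139 139 136 137]
163 [ 49  54  58  47  46  41  47  42  45  46  51  62  59  51  52  44  45  42
  52  86 126 140 138 135 137 140 144 138 138 139 139 139]
166 [ 49  56  61  53  43  46  42  42  45  44  49  65  57  48  49  48  44  53
  76 110 137 135 139 138 138 140 141 137 141 141 142 136]
169 [ 65  53  58  52  41  49  48  45  43  44  52  62  61  52  46  44  51  74
 108 131 140 144 142 138 140 141 142 144 138 139 139 139]
172 [131 118 104  86  71  64  62  58  52  55  59  59  58  59  72  96 119 135
 138 138 136 138 142 138 137 138 137 140 139 137 139 142]
175 [135 136 143 136 137 135 136 134 129 126 129 131 135 141 140 137 135 139
 142 138 139 141 139 138 138 139 143 140 136 137 139 139]
178 [142 139 137 144 141 143 139 141 139 142 140 139 140 140 139 137 139 143
 138 139 143 144 139 142 142 139 141 143 140 141 140 140]
181 [140 137 141 140 141 140 142 143 144 144 144 143 141 143 140 140 144 139
 139 142 139 141 142 139 141 138 140 138 140 139 137 138]
184 [146 143 144 144 144 144 146 146 144 143 144 144 146 146 142 143 142 142
 144 141 141 137 139 143 141 143 143 142 138 140 138 129]
187 [142 139 144 142 147 145 145 145 142 142 139 144 142 143 143 141 142 142
 138 140 139 140 137 141 140 142 138 141 139 138 116  87]
```

View pics/s15c.png

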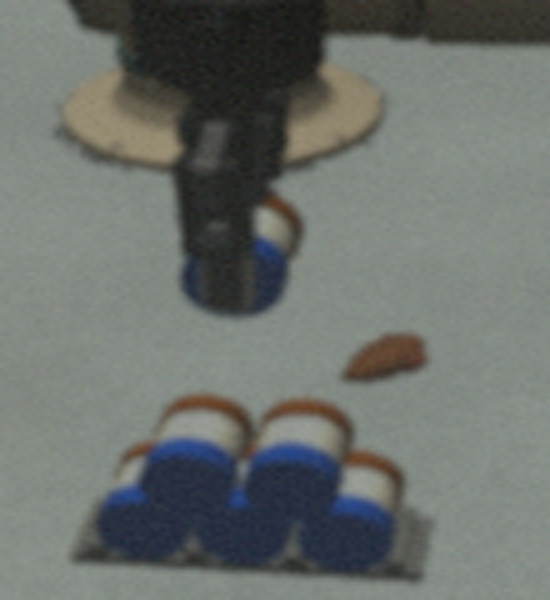

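```bash
python3 -m jog '[255,0.18,3,0.1,0,0,0,255,0.18,6,0.1,0,0,0,255,0.18,7.6,0.1,0,0,0,255,0.18,8.5,0.1,0,0,0,255,0.18,8.5,0.1,0,0,0,255,0.18,8.5,0.1,0,0,0]'
python3 - <<'E'
from h import *
plan(rack(0,-.0017,.0833),axes(YW,0,1))
S=get_image("scene");cv2.imwrite("pics/scene16.png",S["color"])
a=S["color"][150:245,185:285];cv2.imwrite("pics/s16c.png",cv2.resize(a,None,fx=6,fy=6,interpolation=2))
E
```

```text
clock: 21.82
position: [0.5631, -0.0179, 0.0955]
ee_rot: [-0.44, 0.442, -0.552, 0.553]
contact_force: [-0.2, -0.1, -1.6]
width: 0.0577
 [-0.11  1.22 -0.07] [ 0.   -0.01  0.03]
```

View pics/s16c.png

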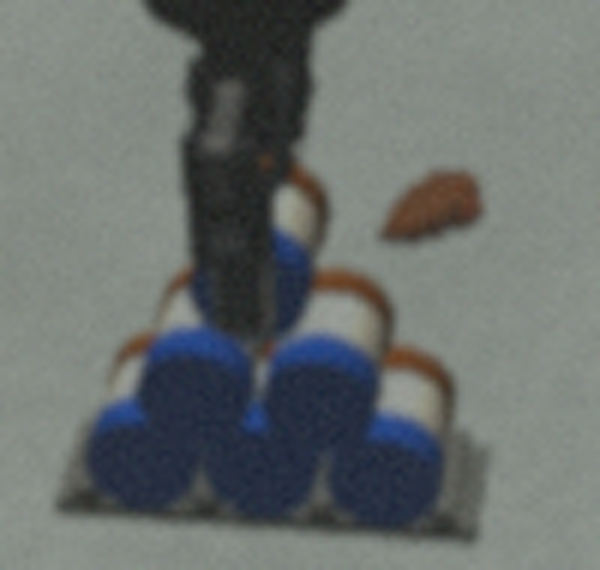

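```bash
python3 -m jog '[255,-0.13,0.3,-0.05,0,0,0,255,-0.13,0.6,-0.05,0,0,0,255,-0.13,0.8,-0.05,0,0,0,255,-0.13,0.8,-0.05,0,0,0]'|grep -E "pos|contact"; for i in 1 2; do python3 -m jog '[255,0,0.1,0,0,0,0,255,0,0.1,0,0,0,0]'|grep -E "pos|contact";done
```

```text
position: [0.5618, -0.0164, 0.0863]
contact_force: [0.4, 0.1, -1.3]
position: [0.562, -0.0164, 0.0855]
contact_force: [0.3, 0.0, -1.3]
position: [0.562, -0.0164, 0.0845]
contact_force: [0.2, -0.7, -1.9]
```

```bash
for i in 1 2; do python3 -m jog '[255,0,0.07,0,0,0,0,255,0,0.07,0,0,0,0]'|grep -E "pos|contact";done
```

```text
position: [0.562, -0.0164, 0.0838]
contact_force: [-0.5, -0.7, -1.4]
position: [0.5621, -0.0165, 0.0833]
contact_force: [-0.3, -0.6, 0.5]
```

```bash
python3 -m jog '[255,0,0,0,0,0,0,255,0,0.05,0,0,0,0,255,0,0.05,0,0,0,0]'|grep -E "pos|contact"
```

```text
position: [0.5621, -0.0165, 0.0831]
contact_force: [-1.6, 0.0, 3.0]
```

```bash
python3 -m jog '[255,0,0.04,0,0,0,0,255,0,0.04,0,0,0,0]'|grep -E "pos|contact"
python3 - <<'E'
from h import *
print(get_state()["moment"])
S=get_image("scene");cv2.imwrite("pics/scene17.png",S["color"])
a=S["color"][150:245,185:285];cv2.imwrite("pics/s17c.png",cv2.resize(a,None,fx=6,fy=6,interpolation=2))
E
```

```text
position: [0.5622, -0.0165, 0.0829]
contact_force: [-1.4, -0.2, 5.9]
[0.03877252 0.34028087 0.04455684]
```

View pics/s17c.png

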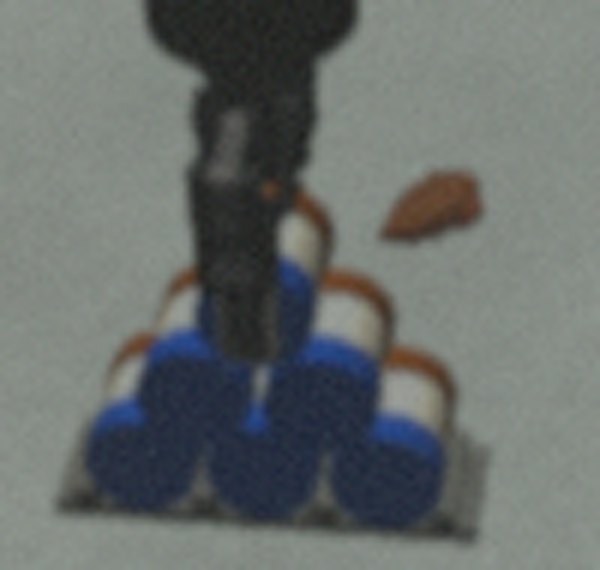

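```bash
python3 -m jog '[255,0,-0.06,0,0,0,0,255,0,-0.06,0,0,0,0]'|grep -E "pos|contact";python3 -m jog '[60,0,0,0,0,0,0,30,0,0,0,0,0,0,0,0,0,0,0,0,0,0,0,0,0,0,0,0]'
python3 - <<'E'
from h import *
S=get_image("scene");cv2.imwrite("pics/scene18.png",S["color"])
a=S["color"][150:245,185:285];cv2.imwrite("pics/s18c.png",cv2.resize(a,None,fx=6,fy=6,interpolation=2))
E
```

```text
position: [0.5621, -0.0165, 0.083]
contact_force: [-0.8, -0.7, 3.6]
clock: 24.8
position: [0.562, -0.0164, 0.0827]
ee_rot: [-0.44, 0.443, -0.552, 0.553]
contact_force: [-0.2, 0.4, 0.2]
width: 0.0851
```

View pics/s18c.png

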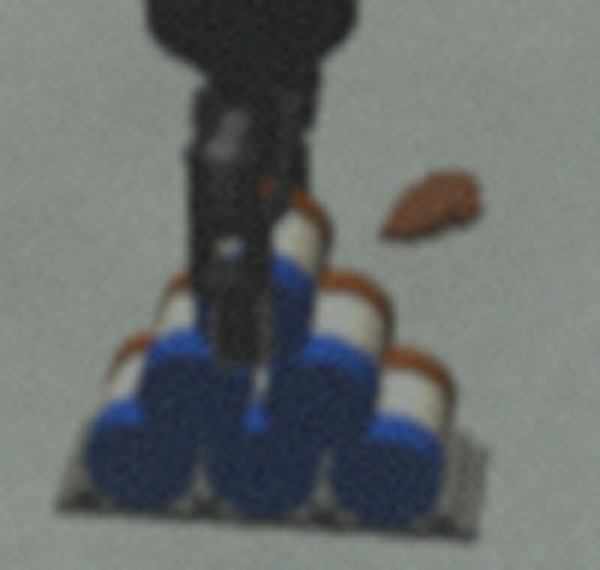

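Released and stable. Retreating straight up, then checking.

```bash
python3 -m jog '[0,0,-3,0,0,0,0,0,0,-8,0,0,0,0,0,0,-13,0,0,0,0,0,0,-15,0,0,0,0,0,12,-15,0,0,0,0,0,25,-15,0,0,0,0,0,25,-15,0,0,0,0,0,25,-15,0,0,0,0,0,25,-15,0,0,0,0,0,25,-15,0,0,0,0]'
python3 - <<'E'
from h import *
S=get_image("scene");T=get_image("top");cv2.imwrite("pics/scene19.png",S["color"])
out=[]
for d,o,s,w in((S,(185,150),4,(100,100)),(T,(215,150),4,(100,100))):
    im=cv2.resize(d["color"][o[1]:o[1]+w[1],o[0]:o[0]+w[0]],None,fx=s,fy=s,interpolation=2)
    out.append(im.copy())
    q=lambda X:tuple(int(round(v)) for v in ((proj(d,X)-o+.5)*s-.5))
    for x in(-.029,.029):
      for y,z in((0,.103),(-.023,.0655),(.023,.0655)):
        cv2.polylines(im,[np.array([q(rack(x,y+.022*np.cos(k),z+.022*np.sin(k))) for k in np.linspace(0,6.28,40)])],True,(0,255,255),1)
    out.append(im)
cv2.imwrite("pics/fin.png",cv2.resize(cv2.vconcat([cv2.hconcat(out[:2]),cv2.hconcat(out[2:])]),(600,600)))
E
```

```text
clock: 26.1
position: [0.507, -0.2595, 0.2336]
ee_rot: [0.44, -0.442, 0.553, -0.553]
contact_force: [0.5, 0.8, -0.6]
width: 0.085
```

View pics/fin.png

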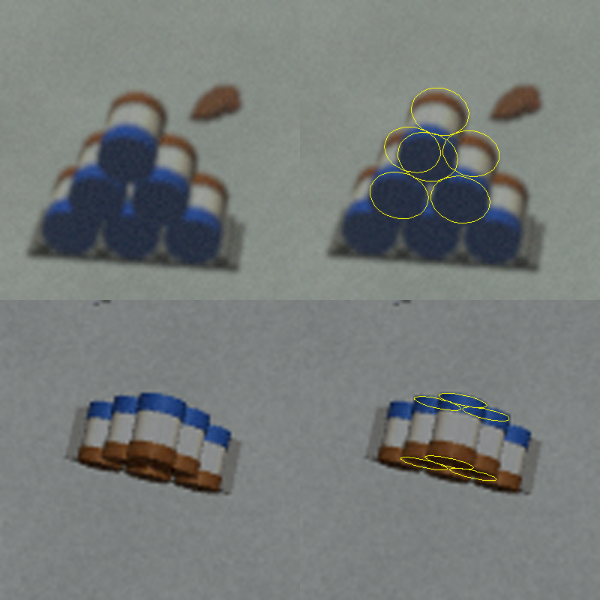

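View pics/scene19.png

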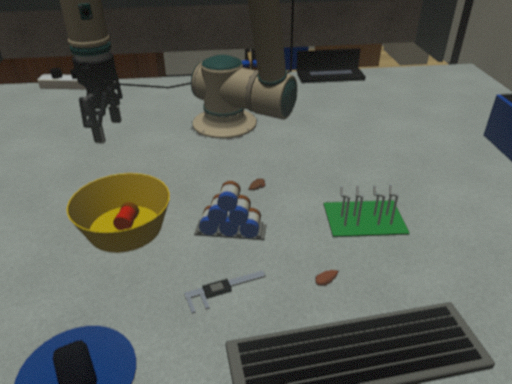

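```bash
python3 -c "
from rig import sign_off;print(sign_off())"
```

```text
the job is handed in; nothing more can be done
None
```

The red-lidded reject is in the yellow basin and the pyramid is finished; I handed the job in after about 26 s of the 67 s allowed. I put pot1 in the gap the reject left and pot2 on top, and the sign-off gave no verdict.

- **Setting down:** I held both pots by their ends and lowered them in steps of 1 mm or less near contact. The peak reading at the wrist was about 7.5 N on pot1 and 5.9 N on pot2. I eased off to about 4 to 5 N before opening, and neither pot visibly moved on release.
- **Last pictures:** Both camera views show all six pots level with their ends in line. They match the expected rack positions to within about one pixel, roughly 2 mm. The reject is visible in the basin, the drainer is empty, and the arm is clear of everything.
- **Caliper and shells:** They look unmoved, but I judged that by eye and did not measure it.
- **Disagreements:**
  - The two views differed from each other by 1 to 2 mm.
  - Pot1 sat about 2 mm off the finger centre, and pot2 an estimated 1.5 to 2 mm. I corrected for this from the images before lowering each one.
  - A small sideways moment on the wrist while setting pot2 down suggested one end touched slightly first. After release it lies level in the images.

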